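# Shorten the lamp boom by one hole and swing the lamp over the board

## Robot

A 6-joint arm with a two-finger parallel gripper is mounted at the origin on the work surface; the furniture and walls round the work are solid. World frame = base frame: x ahead of the robot, y to its left, z up, the work surface at z = 0. Lengths are in mm, angles in rad, forces in N, time in s.
With the tool pointing down it reaches from about 200 to 875 mm from the base axis. Payload 3.4 kg.
Tool frame: the origin (TCP) lies midway between the tips of the shut fingers; the grasp point (between the pads) lies 19 mm behind it; z points along the fingers, y is the line along which they close (so a half turn about z gives the same grasp; the last joint's range is limited). The gripper opens to 94 mm and grips with 3 to 60 N. Pads are 16 mm wide; open, the fingers measure 119 mm over their backs; the gripper's body (75 mm by 177 mm) begins 78 mm behind the grasp point.
Start: joints at [-1.444, 0.276, 1.505, -0, 1.361, -0.121], TCP at [141.028, -557.473, 205.493] pointing down, gripper open.
Joint ranges: [-2.89, 2.89], [-0.75, 2.08], [0.22, 2.7], [-1.18, 4.32], [0.11, 2.71], [-2.7, 2.7]. Speed limits (rad/s): [2.57, 2.57, 3.14, 3.14, 3.14, 3.14].

## Interface

Orientations are given as a rotation vector (axis times angle).
In Python, from workcell import bot gives the robot as it stands.
- The arm moves only by the tool carry_out, never from a script. Its argument "motion" is a list of rows, each an object of numbers: "x", "y", "z": the shift along the tool's x, y, z in mm; "rx", "ry", "rz": the turn, a rotation vector about the tool's x, y, z in degrees; "grip": the closure, from 0 (fully open) to 1 (shut). In form: [{"x": .., "y": .., "z": .., "rx": .., "ry": .., "rz": .., "grip": ..}, ...]. A call has 1 to 12 rows; each row shifts and turns the commanded pose from where the row before left it, along the tool's axes as they then stand; what a row does not reach is not made up. A row lasts 1/8 s, in which the tool goes at most 62.5 mm and 10.7 degrees, less where a joint would pass 70% of its speed; a pose out of reach is approached as far as the arm can. A call with a gripper value outside its range is refused whole. The fingers move at their own pace and stop on an object; "squeeze" is the grip in N (left out, the last holds). Time passes only in rows, so rows that do not move let the fingers close. It gives the time, the measured TCP pose, the force, the opening and the grip force at its end, in the units of the state.
- bot.sense(): the state, without advancing time (a new reading comes with each control period).
- bot.grab_frame(name): name is "side" or "top" or "wrist"; returns a dict with "frame" (384x512x3 uint8, red, green, blue), "fx", "fy", "cx", "cy" (pixels), "view" (4x4, takes a point from world to camera coordinates). Camera axes: x right, y down, z forward; pixel columns grow to the right and rows downward; lengths in mm; the calibration is good to about 2 mm. A picture is of the moment at which its call begins. There is no depth.
- bot.job_done(): hands the job in; it is judged then, once.
Trained networks look in a picture, given as the dict that the camera call returned (one of the last four; its "shot" number tells which), for a name from the list of things; names that differ only in an ending like _2 or _b are one class to them, and where a whole thing is asked for, a point or a joint stands for the part that bears it (a point fixed in the world has none). Each returns a list of dicts, best first, with "confidence" (0 to 1); they miss things now and then, are a little off and sometimes report something else, mostly with a low value. They report only what shows in the picture. A call takes as long as a camera call.
- bot.look_for(query, picture): "uv" ([column, row] in pixels, amid what is visible of it).
- bot.regions_of(query, picture): "region" (384x512 bool, what is visible of it) and "uv" ([column, row] in pixels, amid what is visible of it).
The state is a dict: "time": time; "joint_pos": joint angles; "qvel": joint speeds; "joint_efforts": joint torques, N m; "ee_pos": TCP position; "tcp_rot": TCP orientation; "ft_force": force on the tool from outside, world axes, zero at the start; "torque": the same for the moment, N m; "width": opening from 0.0 (shut) to 1.0 (fully open); "grasp_force": force on a finger pad.
Only numpy, scipy, OpenCV 4.12 (cv2) and the standard library are available. Lean on these libraries where they do the work, as an engineer would, in place of code of your own. Each camera call takes 0.05 s, during which the arm holds its last target. There are 200 camera calls.

## Task

The bench lamp's boom is one hole too long: it reaches past the circuit board, and its lamp would strike the spray can if it were swung in like this. Press in the sprung button on the side of the boom, slide the sleeve towards the stand until the button springs out fully in the next hole, and tug the sleeve back outwards with 15 to 20 N to prove that it has locked, never forcing it harder than that, either way, against the button; then swing the lamp in over the middle of the circuit board and let go, leaving the can, the board and the small things where they are.

Things in the scene. Friction and masses are not known exactly. Their poses are not given: they have to be found in the camera images.
- lamp_stand: Bench lamp stand: blue magnetic base 62 x 56 x 56 mm with a red knob, fast on the work surface, with a 15 mm steel column up to 183 mm. Origin: on the column's axis, at the work surface, z up. The boom swings about this axis; its pivot is stiff (0.3 N m, some 2 N at the sleeve) and it stays where it is left.
- boom_arm: The swivelling part: hub 41 mm wide, 130 to 170 mm above the surface, and the fixed inner tube, dark steel, 17 mm square, level, ending 206 mm from the column's axis. Origin: on the column's axis, 150 mm up, at the height of the tubes' centre line. +x points along the boom to the lamp, z up; the button is on the -y side (towards the robot).
- boom_sleeve: Bright aluminium outer tube, 22 mm square, wall 2 mm, that slides on the inner tube (friction 5 N) and carries the lamp; axes as boom_arm. Origin: centre line, at the hole the button starts in, at first 190 mm from the column's axis. It runs from x = -65 mm (26 mm square black bush, 9 mm long) to +146 mm (black end block from 132 mm on). 11.5 mm round holes on its -y side at x = -45, 0, 45, 90 mm.
- snap_button: Sprung brass button, 10 mm across, domed, on the inner tube 190 mm from the column's axis; moves only in and out along boom_arm's y. Origin: tip of the dome; out, it is at y = -17 mm of boom_arm, 6 mm proud of the sleeve's side (y = -11 mm). 2.5 N starts it, 7 N presses it level with the sleeve. Out, or in by less than 3 mm, its straight shank locks the sleeve.
- start_hole (a point): Centre, on the sleeve's outer face, of the hole that the button starts in. A pinch of 20 to 30 N across tube and button here presses the button level (pads then 22 mm apart; 28 mm with it out) and carries the sleeve by friction; 5 to 20 N along the boom then wedges the dome under the wall, where it stays, 8 mm in, and slides on even when the finger leaves it.
- next_hole (a point): Centre, on the sleeve's outer face, of the next hole (x = 45 mm of the sleeve). When the sleeve has moved 45 mm towards the column this hole comes over the button, which springs out by itself unless a finger covers it, and stops the sleeve, with 0.75 mm of play either way. A push or tug then loads the button with the hand's force less the sleeve's 5 N of friction; over 20 N would harm it.
- lamp_centre (a point): Centre of the lamp's white lower face, 117 mm above the surface, at x = 195 mm of the sleeve; the lamp is a black puck 91 mm across and 23 mm high with a yellow band.
- circuit_board: Green circuit board in a gold frame, 136 x 105 x 16 mm, loose on the work surface. Origin: centre of its underside. It lies about 337 mm from the column's axis, where the lamp comes with the boom one hole shorter.
- spray_can: White and blue spray can with a red cap, 66 mm across, 210 mm high, loose, standing just past the board. Origin: centre of its underside.
- test_light: Tester with a clear handle and a black grip, 25 x 128 x 25 mm, loose, lying. Origin: centre of its underside.
- relay: Black relay cube, 30 x 30 x 37 mm, loose. Origin: centre of its underside.

How it is judged:
By the outcome, as a careful person would: the job done as asked, in the order asked, and still so for the second after the job is handed in, with the robot touching nothing.
It also fails if it takes over 53 s, if anything falls off the work surface, if the arm or the gripper's body presses on something with over 40 N, if the wrist force passes 120 N, or if a joint passes its speed limit or range.

## Working session

There is one attempt and no reset: what is moved stays moved. The work goes in short steps, Python scripts to look and compute and a tool call to move; the robot and the scene stay as the last step left them, time stands still between calls to the robot, and variables do not carry over. Pictures are saved under pics/ and viewed, at most 10 in all, crops included, and the job is handed in when it is done.

Besides the shell and the picture viewer there is one more tool, called as name(argument=value, ...) on one line, values as JSON. carry_out: Moves the arm, as the interface text tells. Its arguments: {"type":"object","properties":{"motion":{"type":"array"},"squeeze":{"type":"number"}},"required":["motion"]}

```bash
mkdir -p pics; ls; cat > h.py <<'E'
from workcell import bot
import numpy as np, cv2
from scipy.spatial.transform import Rotation as R
def ray(p,uv):
    V=np.array(p["view"]);Rm=V[:3,:3];t=V[:3,3]
    c=-Rm.T@t; d=Rm.T@np.array([(uv[0]-p["cx"])/p["fx"],(uv[1]-p["cy"])/p["fy"],1]); return c,d
def atz(p,uv,z):
    c,d=ray(p,uv); return c+d*(z-c[2])/d[2]
def proj(p,X):
    V=np.array(p["view"]);q=V[:3,:3]@np.array(X)+V[:3,3]; return [p["fx"]*q[0]/q[2]+p["cx"],p["fy"]*q[1]/q[2]+p["cy"]]
def tri(*pu):
    A=np.zeros((3,3));b=np.zeros(3)
    for p,u in pu:
        c,d=ray(p,u);d=d/np.linalg.norm(d);M=np.eye(3)-np.outer(d,d);A+=M;b+=M@c
    return np.linalg.solve(A,b)
def save(p,n): cv2.imwrite("pics/"+n,p["frame"][:,:,::-1])
E
python3 - <<'E'
from h import *
np.set_printoptions(precision=1,suppress=True)
P={n:bot.grab_frame(n) for n in("side","top")}
cv2.imwrite("pics/a.png",cv2.resize(np.vstack([P["side"]["frame"],P["top"]["frame"]])[:,:,::-1],None,fx=.78,fy=.78))
for n in P:
    c,d=ray(P[n],(256,192));print(n,c,d)
    for q in["lamp_stand","boom_arm","boom_sleeve","snap_button","start_hole","next_hole","lamp_centre","circuit_board","spray_can","test_light","relay"]:
        print(q,[(np.round(r["uv"]),round(r["confidence"],2)) for r in bot.look_for(q,P[n])[:2]])
s=bot.sense();print(s)
E
```

```text
pics
side [ 57.6 679.4 544.4] [ 0.5 -0.7 -0.5]
lamp_stand [(array([216., 236.]), 0.9)]
boom_arm [(array([238., 186.]), 0.74)]
boom_sleeve [(array([258., 163.]), 0.83), (array([217., 234.]), 0.28)]
snap_button []
start_hole [(array([257., 164.]), 0.94)]
next_hole []
lamp_centre [(array([253., 164.]), 0.95)]
circuit_board [(array([305., 220.]), 0.91), (array([214., 231.]), 0.18)]
spray_can [(array([328., 167.]), 0.65), (array([235., 190.]), 0.63)]
test_light [(array([233., 245.]), 0.72)]
relay [(array([272., 256.]), 0.56)]
top [ 77.  240.1 821.2] [ 0.5 -0.2 -0.8]
lamp_stand [(array([218., 193.]), 0.93)]
boom_arm [(array([249., 169.]), 0.56)]
boom_sleeve [(array([276., 153.]), 0.76)]
snap_button []
start_hole [(array([278., 152.]), 0.72)]
next_hole [(array([274., 153.]), 0.87)]
lamp_centre [(array([273., 156.]), 0.9)]
circuit_board [(array([308., 214.]), 0.55)]
spray_can [(array([349., 174.]), 0.56)]
test_light [(array([228., 220.]), 0.57)]
relay [(array([243., 244.]), 0.76)]
{'time': 1.2, 'joint_pos': array([-1.4,  0.3,  1.5,  0. ,  1.4, -0.1]), 'qvel': array([ 0.,  0., -0., -0.,  0.,  0.]), 'joint_efforts': array([ -0. , -40.4, -23.8,   0.1,   0. ,  -0. ]), 'ee_pos': array([ 141.1, -557.5,  205.5]), 'tcp_rot': array([3.1, 0.4, 0. ]), 'ft_force': array([ 0.2, -0.4, -0.4]), 'torque': array([-0.1, -0. , -0. ]), 'grasp_force': 0.0, 'width': 0.9981339151721802}
```

View pics/a.png

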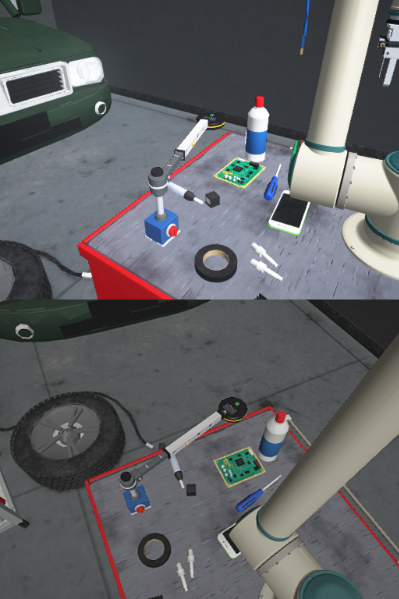

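The composite (0.78 scale) shows side view on top: stand at about (160,225), boom going to the lamp at (210,120), board (240,172), can (257,130). In the top view (below), the hub is at (129,180), lamp (233,110) and board (240,167). The network points on the lamp parts look pulled towards the middle of the assembly, so I'll zoom in and mark them.

```bash
python3 - <<'E'
from h import *
np.set_printoptions(precision=1,suppress=True)
P={n:bot.grab_frame(n) for n in("side","top")}
a=P["side"]["frame"][130:330,180:380];b=P["top"]["frame"][110:310,130:390]
A=cv2.resize(a,(600,600),interpolation=2);B=cv2.resize(b,(780,600),interpolation=2)
cv2.imwrite("pics/s.png",A[:,:,::-1]);cv2.imwrite("pics/t.png",B[:,:,::-1])
for n in P:
  for q in["lamp_stand","boom_arm","boom_sleeve","lamp_centre","circuit_board","spray_can","relay","test_light"]:
    for r in bot.regions_of(q,P[n])[:1]:
        v,u=np.where(r["region"]);print(n,q,r["confidence"],u.min(),u.max(),v.min(),v.max(),len(u),r["uv"])
E
```

```text
side lamp_stand 0.88 186 287 145 316 4271 [213.9, 235.4]
side boom_arm 0.78 189 287 145 251 2441 [237.0, 190.3]
side boom_sleeve 0.78 223 287 144 205 1334 [257.0, 164.3]
side lamp_centre 0.56 223 288 145 206 1406 [254.1, 165.9]
side circuit_board 0.69 274 339 201 241 1563 [308.7, 224.6]
side spray_can 0.57 314 343 123 207 1948 [327.5, 166.2]
side relay 0.63 263 281 246 266 310 [272.3, 255.4]
side test_light 0.55 214 259 233 260 501 [234.9, 248.4]
top boom_sleeve 0.96 208 315 126 203 2041 [277.1, 156.6]
top lamp_centre 0.69 208 316 125 203 2046 [274.6, 156.0]
top circuit_board 0.62 274 339 189 240 2025 [308.6, 212.6]
top spray_can 0.97 330 369 143 208 1627 [349.9, 171.6]
top relay 0.74 238 250 237 252 186 [243.6, 243.9]
top test_light 0.75 218 234 201 240 317 [224.6, 220.5]
```

View pics/s.png

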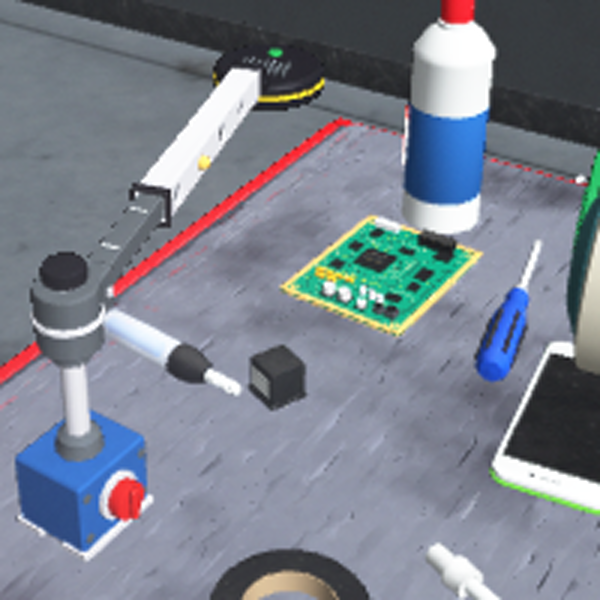

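View pics/t.png

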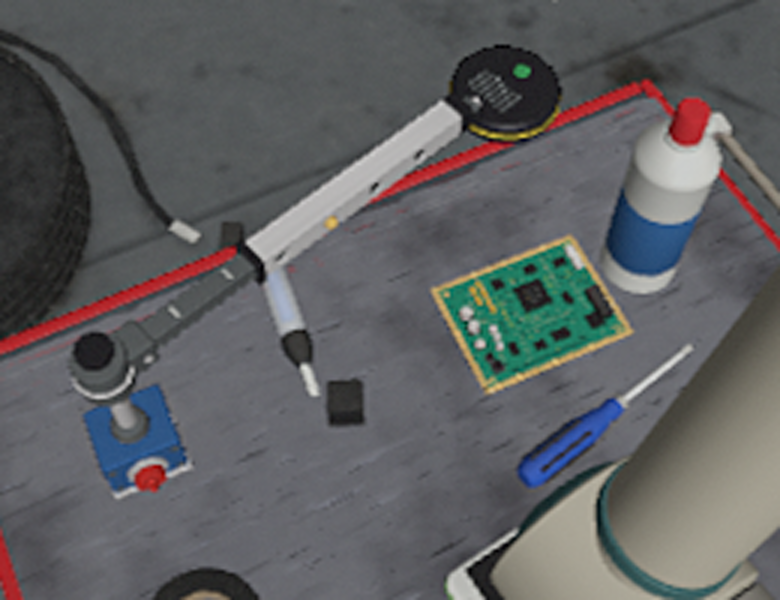

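Side crop (3x, offset 180,130): button at (203,163), black hub cap (64,266), lamp (269,75). Top crop (3x, offset 130,110): button at (332,223), cap (94,350), lamp (505,88), board centre (532,313). Triangulating these.

```bash
python3 - <<'E'
from h import *
np.set_printoptions(precision=1,suppress=True)
S,T=bot.grab_frame("side"),bot.grab_frame("top")
s=lambda u,v:(180+u/3,130+v/3)
t=lambda u,v:(130+u/3,110+v/3)
for n,a,b,z in[("button",(203,163),(332,223),150),("cap",(64,266),(94,350),178),("lamptop",(269,70),(505,88),140),("board",(384,272),(532,313),16),("columnfoot",(80,440),(129,425),60),("can cap",(458,5),(692,110),205),("lamp green",(275,52),(522,72),141),("bushtop",(152,190),(250,243),163)]:
    X=tri((S,s(*a)),(T,t(*b)));print(n,X,"reproj",np.subtract(proj(S,X),s(*a)),"z-plane",atz(S,s(*a),z),atz(T,t(*b),z))
bs=[r["uv"] for r in bot.look_for("circuit_board",T)[:1]];print(bs)
print(R.from_rotvec(bot.sense()["tcp_rot"]).as_matrix())
E
```

```text
button [489.5  75.3 146.3] reproj [0.3 0.2] z-plane [486.4  80.6 150. ] [486.5  76.1 150. ]
cap [449.3 262.4 179.2] reproj [0.4 0.2] z-plane [451.7 260.9 178. ] [449.1 262.2 178. ]
lamptop [ 554.  -109.4  130.7] reproj [-0. -0.] z-plane [542.9 -91.8 140. ] [ 547.7 -104.8  140. ]
board [421.  -72.6   1.2] reproj [0.4 0.2] z-plane [412.1 -52.3  16. ] [413.7 -67.1  16. ]
columnfoot [448.5 263.4  58.6] reproj [0.3 0.2] z-plane [448.1 264.5  60. ] [447.1 263.1  60. ]
can cap [ 433.6 -195.1  185.2] reproj [-1.2 -0.5] z-plane [ 409.2 -145.1  205. ] [ 425.7 -181.5  205. ]
lamp green [ 557.5 -125.6  139.5] reproj [0.3 0.2] z-plane [ 556.9 -123.1  141. ] [ 555.4 -124.9  141. ]
bushtop [490.2 136.1 156. ] reproj [-1.3 -0.7] z-plane [478.6 146.9 163. ] [489.  137.9 163. ]
[[306.2, 213.5]]
[[ 1.   0.2  0. ]
 [ 0.2 -1.  -0. ]
 [-0.   0.  -1. ]]
```

```bash
cat >> h.py <<'E'
def plan(pos,xdir_deg,n,lead=0):
    """rows from measured pose to a tool-down pose; tool x heading xdir_deg"""
    s=bot.sense();p=np.array(s["ee_pos"]);M=R.from_rotvec(s["tcp_rot"])
    a=np.radians(xdir_deg);x=np.array([np.cos(a),np.sin(a),0]);z=np.array([0,0,-1.]);G=R.from_matrix(np.c_[x,np.cross(z,x),z])
    w=(M.inv()*G).as_rotvec()/n; st=(np.array(pos)-p)/n; rows=[]
    for i in range(n):
        d=M.inv().apply(st);M=M*R.from_rotvec(w);rows.append(dict(zip(["x","y","z","rx","ry","rz"],[round(float(v),1) for v in [*d,*np.degrees(w)]])))
    return rows
E
python3 - <<'E'
from h import *
s=bot.sense();M=R.from_rotvec(s["tcp_rot"]).as_matrix();print(np.degrees(np.arctan2(M[1,0],M[0,0])),s["time"])
for r in plan((499,80,s["ee_pos"][2]),106.1,11):print(r)
E
```

```text
14.201063630235614 2.25
{'x': 45.8, 'y': -48.2, 'z': -0.0, 'rx': 0.0, 'ry': 0.0, 'rz': -8.4}
{'x': 52.3, 'y': -41.0, 'z': -0.0, 'rx': 0.0, 'ry': 0.0, 'rz': -8.4}
{'x': 57.7, 'y': -33.0, 'z': -0.0, 'rx': 0.0, 'ry': 0.0, 'rz': -8.4}
{'x': 61.9, 'y': -24.3, 'z': -0.0, 'rx': 0.0, 'ry': 0.0, 'rz': -8.4}
{'x': 64.7, 'y': -15.0, 'z': -0.0, 'rx': 0.0, 'ry': 0.0, 'rz': -8.4}
{'x': 66.2, 'y': -5.5, 'z': -0.0, 'rx': 0.0, 'ry': 0.0, 'rz': -8.4}
{'x': 66.3, 'y': 4.2, 'z': -0.0, 'rx': 0.0, 'ry': 0.0, 'rz': -8.4}
{'x': 65.0, 'y': 13.8, 'z': -0.0, 'rx': 0.0, 'ry': 0.0, 'rz': -8.4}
{'x': 62.3, 'y': 23.1, 'z': -0.0, 'rx': 0.0, 'ry': 0.0, 'rz': -8.4}
{'x': 58.3, 'y': 31.9, 'z': -0.0, 'rx': 0.0, 'ry': 0.0, 'rz': -8.4}
{'x': 53.0, 'y': 40.1, 'z': -0.0, 'rx': 0.0, 'ry': 0.0, 'rz': -8.4}
```

```bash
python3 - <<'E'
from h import *
s=bot.sense()
for r in plan((499,80,s["ee_pos"][2]),106.1,16):print(r["x"],r["y"],r["rz"])
E
```

```text
31.5 -33.1 -5.7
34.6 -29.8 -5.7
37.4 -26.2 -5.7
39.9 -22.3 -5.7
41.9 -18.2 -5.7
43.5 -13.9 -5.7
44.7 -9.5 -5.7
45.4 -5.0 -5.7
45.7 -0.4 -5.7
45.5 4.1 -5.7
44.9 8.7 -5.7
43.8 13.1 -5.7
42.2 17.4 -5.7
40.3 21.6 -5.7
37.9 25.5 -5.7
35.2 29.2 -5.7
```

carry_out(motion=[{"z":-45},{"z":-45},{"x":31.5,"y":-33,"rz":-5.7},{"x":34.5,"y":-30,"rz":-5.7},{"x":37.5,"y":-26,"rz":-5.7},{"x":40,"y":-22,"rz":-5.7},{"x":42,"y":-18,"rz":-5.7},{"x":43.5,"y":-14,"rz":-5.7},{"x":44.5,"y":-9.5,"rz":-5.7},{"x":45.5,"y":-5,"rz":-5.7}])

```text
invalid input
```

carry_out(motion=[{"x":45.5,"rz":-5.7},{"x":45.5,"y":4,"rz":-5.7},{"x":45,"y":9,"rz":-5.7},{"x":44,"y":13,"rz":-5.7},{"x":42,"y":17.5,"rz":-5.7},{"x":40,"y":21.5,"rz":-5.7},{"x":38,"y":25.5,"rz":-5.7},{"x":35,"y":29,"rz":-5.7},{"z":10},{}])

```text
invalid input
```

```bash
python3 - <<'E'
from h import *
np.set_printoptions(precision=2,suppress=True)
P={n:bot.grab_frame(n) for n in("wrist","top")}
W=P["wrist"]
cv2.imwrite("pics/w.png",cv2.resize(np.hstack([W["frame"],P["top"]["frame"]])[:,:,::-1],(800,300)))
s=bot.sense();print({k:s[k] for k in("time","ee_pos","ft_force","width","joint_pos")})
M=R.from_rotvec(s["tcp_rot"]).as_matrix();print(M);print(ray(W,(256,192)))
for n in P:
  for q in["snap_button","start_hole","next_hole","circuit_board","lamp_centre"]: print(n,q,[(np.round(r["uv"]),round(r["confidence"],2)) for r in bot.look_for(q,P[n])[:2]])
E
```

```text
{'time': 2.35, 'ee_pos': array([ 141.01, -557.5 ,  205.48]), 'ft_force': array([-0.63, -0.01,  0.55]), 'width': 0.9980651325910448, 'joint_pos': array([-1.44,  0.28,  1.5 , -0.  ,  1.36, -0.12])}
[[ 0.97  0.25 -0.  ]
 [ 0.25 -0.97 -0.  ]
 [-0.    0.   -1.  ]]
(array([ 208.88, -540.4 ,  385.09]), array([-0.22, -0.06, -0.97]))
wrist snap_button []
wrist start_hole []
wrist next_hole []
wrist circuit_board []
wrist lamp_centre []
top snap_button []
top start_hole [(array([279., 152.]), 0.81)]
top next_hole [(array([279., 154.]), 0.59)]
top circuit_board [(array([307., 215.]), 0.8), (array([278., 152.]), 0.16)]
top lamp_centre [(array([276., 155.]), 0.57)]
```

View pics/w.png

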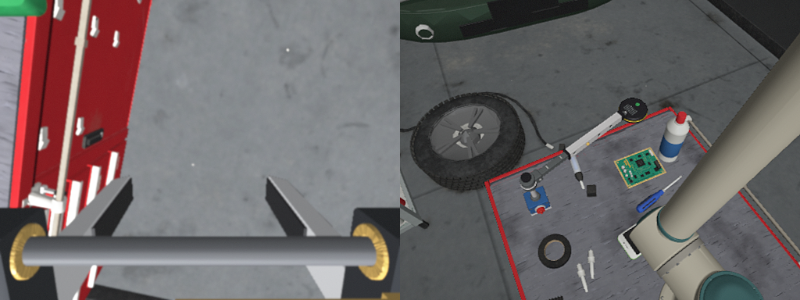

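The arm has not moved: the wrist view still shows floor and the fingers. Each row evidently needs all its keys, so I'll send full rows.

carry_out(motion=[{"x":0,"y":0,"z":-45,"rx":0,"ry":0,"rz":0,"grip":0},{"x":0,"y":0,"z":-45,"rx":0,"ry":0,"rz":0,"grip":0},{"x":31.5,"y":-33,"z":0,"rx":0,"ry":0,"rz":-5.7,"grip":0},{"x":34.5,"y":-30,"z":0,"rx":0,"ry":0,"rz":-5.7,"grip":0},{"x":37.5,"y":-26,"z":0,"rx":0,"ry":0,"rz":-5.7,"grip":0},{"x":40,"y":-22,"z":0,"rx":0,"ry":0,"rz":-5.7,"grip":0},{"x":42,"y":-18,"z":0,"rx":0,"ry":0,"rz":-5.7,"grip":0},{"x":43.5,"y":-14,"z":0,"rx":0,"ry":0,"rz":-5.7,"grip":0},{"x":44.5,"y":-9.5,"z":0,"rx":0,"ry":0,"rz":-5.7,"grip":0},{"x":45.5,"y":-5,"z":0,"rx":0,"ry":0,"rz":-5.7,"grip":0}])

```text
time: 4.1
ee_pos: [321.8, -238.4, 295.7]
tcp_rot: [2.72, 1.569, 0.001]
ft_force: [-0.0, -1.9, -0.6]
width: 0.998
grasp_force: 0.0
```

carry_out(motion=[{"x":45.5,"y":0,"z":0,"rx":0,"ry":0,"rz":-5.7,"grip":0},{"x":45.5,"y":4,"z":0,"rx":0,"ry":0,"rz":-5.7,"grip":0},{"x":45,"y":9,"z":0,"rx":0,"ry":0,"rz":-5.7,"grip":0},{"x":44,"y":13,"z":0,"rx":0,"ry":0,"rz":-5.7,"grip":0},{"x":42,"y":17.5,"z":0,"rx":0,"ry":0,"rz":-5.7,"grip":0},{"x":40,"y":21.5,"z":0,"rx":0,"ry":0,"rz":-5.7,"grip":0},{"x":38,"y":25.5,"z":0,"rx":0,"ry":0,"rz":-5.7,"grip":0},{"x":35,"y":29,"z":0,"rx":0,"ry":0,"rz":-5.7,"grip":0},{"x":0,"y":0,"z":0,"rx":0,"ry":0,"rz":0,"grip":0}])

```text
time: 5.22
ee_pos: [504.2, 79.0, 294.9]
tcp_rot: [-1.899, -2.502, -0.0]
ft_force: [0.1, -0.4, 0.5]
width: 1.0
grasp_force: 0.0
```

```bash
python3 - <<'E'
from h import *
np.set_printoptions(precision=2,suppress=True)
W=bot.grab_frame("wrist")
save(W,"w2.png")
s=bot.sense();print({k:s[k] for k in("time","ee_pos","tcp_rot","ft_force","width","joint_pos")})
print(ray(W,(256,192)))
for q in["snap_button","start_hole","next_hole","circuit_board","lamp_centre"]: print(q,[(np.round(r["uv"]),round(r["confidence"],2)) for r in bot.look_for(q,W)[:2]])
for x in(190,235,280,145,125,206):
  d=np.radians(-73.9);c=np.array([448.5,263]);e=np.array([np.cos(d),np.sin(d)]);n=np.array([-e[1],e[0]])
  print(x,proj(W,[*(c+x*e-17*n),150]),proj(W,[*(c+x*e),161]))
E
```

```text
{'time': 5.275, 'ee_pos': array([503.36,  77.48, 295.01]), 'tcp_rot': array([-1.9, -2.5,  0. ]), 'ft_force': array([0.17, 0.08, 0.85]), 'width': 0.9961308540664822, 'joint_pos': array([ 0.02,  0.14,  1.47, -0.  ,  1.54, -0.25])}
(array([486.26, 145.71, 474.55]), array([ 0.06, -0.22, -0.97]))
snap_button [(array([239., 188.]), 0.62)]
start_hole [(array([254., 267.]), 0.91)]
next_hole [(array([249., 264.]), 0.56)]
circuit_board [(array([182., 239.]), 0.97), (array([252., 266.]), 0.73)]
lamp_centre [(array([253., 270.]), 0.67), (array([253., 190.]), 0.32)]
190 [np.float64(233.7527959856288), np.float64(183.81158070368966)] [np.float64(251.3580273718498), np.float64(186.05334142874463)]
235 [np.float64(234.80898486556754), np.float64(228.32250651334485)] [np.float64(251.87551767932564), np.float64(231.93204322274062)]
280 [np.float64(235.8006253973694), np.float64(270.11317386390544)] [np.float64(252.36039046890437), np.float64(274.91900123865355)]
145 [np.float64(232.6255443182877), np.float64(136.30585868099774)] [np.float64(250.8045137073463), np.float64(136.9809472489952)]
125 [np.float64(232.09982905040624), np.float64(114.15066113050676)] [np.float64(250.54594532857502), np.float64(114.05726854114094)]
206 [np.float64(234.1361162437093), np.float64(199.9658310398132)] [np.float64(251.5459650967164), np.float64(202.71517781570202)]
```

View pics/w2.png

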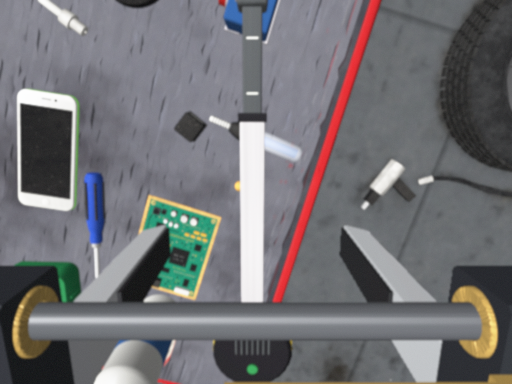

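The wrist view is well aligned: sleeve runs straight down at column 252, bush at (252,117), button at (238,186), board corners (151,195), (220,214), (193,299).

```bash
python3 - <<'E'
from h import *
np.set_printoptions(precision=2,suppress=True)
W=bot.grab_frame("wrist")
g=W["frame"].astype(int)
pts=[]
for v in range(126,296,10):
    r=np.where(g[v,225:280].min(1)>215)[0]+225
    pts.append(atz(W,((r.min()+r.max())/2,v),161)[:2])
pts=np.array(pts);d=pts[-1]-pts[0]
l=cv2.fitLine(pts.astype(np.float32),cv2.DIST_HUBER,0,.01,.01).ravel();print("line",l,np.degrees(np.arctan2(l[1],l[0])))
print("hub offset",np.cross(l[:2],np.array([448.5,263])-l[2:]))
print("bush",atz(W,(252.5,114.5),163)); print("button",atz(W,(236.5,186),150))
print("board c",atz(W,(172,247),16)[:2])
C=[atz(W,c,16)[:2] for c in[(151,195),(220,214),(193,299)]];print(C,np.linalg.norm(C[0]-C[1]),np.linalg.norm(C[1]-C[2]))
print(np.linalg.norm(atz(W,(172,247),16)[:2]-[448.5,263]))
s=bot.sense();print(s["time"],s["ee_pos"]);M=R.from_rotvec(s["tcp_rot"]).as_matrix();print(np.degrees(np.arctan2(M[1,0],M[0,0])))
E
```

```text
line [  0.27  -0.96 509.41  52.67] -74.416084
hub offset -2.165799732666528
bush [483.93 139.68 163.  ]
button [486.56  70.83 150.  ]
board c [420.96 -68.77]
[array([377.41,  -1.79]), array([475.05,  -3.26]), array([ 468.01, -141.14])] 97.65308330952998 138.06241248311707
332.9078079010447
5.575 [502.88  75.7  295.74]
105.293295898187<stdin>:11: DeprecationWarning: Arrays of 2-dimensional vectors are deprecated. Use arrays of 3-dimensional vectors instead. (deprecated in NumPy 2.0)
```

carry_out(motion=[{"x":2,"y":0,"z":40,"rx":0,"ry":0,"rz":0,"grip":0},{"x":0,"y":0,"z":40,"rx":0,"ry":0,"rz":0,"grip":0},{"x":0,"y":0,"z":40,"rx":0,"ry":0,"rz":0,"grip":0.2},{"x":0,"y":0,"z":30,"rx":0,"ry":0,"rz":0,"grip":0.4},{"x":0,"y":0,"z":14,"rx":0,"ry":0,"rz":0,"grip":0.5},{"x":0,"y":0,"z":0,"rx":0,"ry":0,"rz":0,"grip":0.5},{"x":0,"y":0,"z":0,"rx":0,"ry":0,"rz":0,"grip":0.5}])

```text
time: 6.45
ee_pos: [503.9, 78.5, 132.7]
tcp_rot: [1.903, 2.497, 0.002]
ft_force: [-0.6, 0.3, 0.4]
width: 0.516
grasp_force: 0.0
```

```bash
python3 - <<'E'
from h import *
np.set_printoptions(precision=2,suppress=True)
W=bot.grab_frame("wrist");S=bot.grab_frame("side")
cv2.imwrite("pics/w3.png",np.hstack([cv2.resize(W["frame"],(533,400)),cv2.resize(S["frame"][130:230,220:286],(264,400))])[:,:,::-1])
s=bot.sense();print({k:s[k] for k in("time","ee_pos","ft_force","width")})
E
```

```text
{'time': 6.55, 'ee_pos': array([503.81,  78.61, 132.77]), 'ft_force': array([ 0.41,  0.37, -0.3 ]), 'width': 0.5013876182068754}
```

View pics/w3.png

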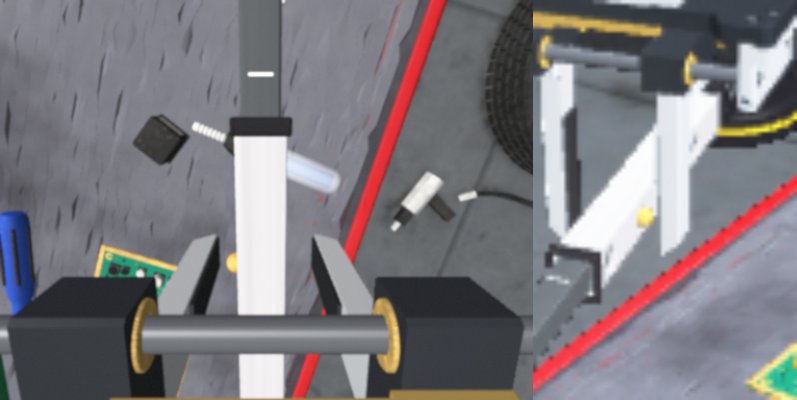

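Wrist view: fingers straddle the sleeve, button at (232,263) in the 533-wide image, apparently near the pad's front edge. I'll check by projection.

```bash
python3 - <<'E'
from h import *
np.set_printoptions(precision=2,suppress=True)
W=bot.grab_frame("wrist");T=bot.grab_frame("top");S=bot.grab_frame("side")
s=bot.sense();M=R.from_rotvec(s["tcp_rot"]).as_matrix();p=np.array(s["ee_pos"])
k=533/512
for X in[(8,24,0),(-8,24,0),(8,-24,0),(8,24,-30)]:print(X,np.array(proj(W,p+M@X))*k)
b=(232/k,263/k)
c,d=ray(W,b)
# button tip plane: sweep height 150
X=atz(W,b,150);print("button",X,"in tool",M.T@(X-p))
X=tri((W,b),(S,(220+645/4-530/4,130+215/4)));print("tri",X,"in tool",M.T@(X-p))
E
```

```text
(8, 24, 0) [308.55 235.33]
(-8, 24, 0) [307.7  263.58]
(8, -24, 0) [217.56 235.4 ]
(8, 24, -30) [316.51 256.97]
button [488.78  74.65 150.  ] in tool [ -0.05 -14.99 -17.8 ]
tri [488.79  73.48 147.4 ] in tool [ -1.18 -15.29 -15.21]
```

The button sits centred under the pad (tool x ≈ 0). Closing now.

carry_out(motion=[{"x":0,"y":0,"z":0,"rx":0,"ry":0,"rz":0,"grip":1},{"x":0,"y":0,"z":0,"rx":0,"ry":0,"rz":0,"grip":1},{"x":0,"y":0,"z":0,"rx":0,"ry":0,"rz":0,"grip":1},{"x":0,"y":0,"z":0,"rx":0,"ry":0,"rz":0,"grip":1},{"x":0,"y":0,"z":0,"rx":0,"ry":0,"rz":0,"grip":1},{"x":0,"y":0,"z":0,"rx":0,"ry":0,"rz":0,"grip":1}], squeeze=27)

```text
time: 7.45
ee_pos: [503.0, 78.6, 131.3]
tcp_rot: [1.904, 2.499, 0.0]
ft_force: [1.1, -0.2, -1.6]
width: 0.23
grasp_force: 27.0
```

carry_out(motion=[{"x":1.5,"y":0,"z":0,"rx":0,"ry":0,"rz":0,"grip":1},{"x":1.5,"y":0,"z":0,"rx":0,"ry":0,"rz":0,"grip":1},{"x":0,"y":0,"z":0,"rx":0,"ry":0,"rz":0,"grip":1}])

```text
time: 7.82
ee_pos: [502.8, 79.4, 131.4]
tcp_rot: [1.9, 2.497, -0.004]
ft_force: [3.4, -7.0, -2.7]
width: 0.231
grasp_force: 27.0
```

carry_out(motion=[{"x":1.5,"y":0,"z":0,"rx":0,"ry":0,"rz":0,"grip":1},{"x":1.5,"y":0,"z":0,"rx":0,"ry":0,"rz":0,"grip":1},{"x":0,"y":0,"z":0,"rx":0,"ry":0,"rz":0,"grip":1}])

```text
time: 8.2
ee_pos: [502.2, 81.2, 131.4]
tcp_rot: [1.899, 2.496, -0.006]
ft_force: [2.9, -8.5, -4.0]
width: 0.231
grasp_force: 27.0
```

carry_out(motion=[{"x":2,"y":0,"z":0,"rx":0,"ry":0,"rz":0,"grip":1},{"x":2,"y":0,"z":0,"rx":0,"ry":0,"rz":0,"grip":1},{"x":2,"y":0,"z":0,"rx":0,"ry":0,"rz":0,"grip":1},{"x":2,"y":0,"z":0,"rx":0,"ry":0,"rz":0,"grip":1},{"x":2,"y":0,"z":0,"rx":0,"ry":0,"rz":0,"grip":1},{"x":0,"y":0,"z":0,"rx":0,"ry":0,"rz":0,"grip":1}])

```text
time: 8.95
ee_pos: [499.0, 92.4, 131.4]
tcp_rot: [1.901, 2.498, -0.004]
ft_force: [2.1, -4.4, -3.7]
width: 0.234
grasp_force: 27.0
```

carry_out(motion=[{"x":3,"y":0,"z":0,"rx":0,"ry":0,"rz":0,"grip":1},{"x":3,"y":0,"z":0,"rx":0,"ry":0,"rz":0,"grip":1},{"x":3,"y":0,"z":0,"rx":0,"ry":0,"rz":0,"grip":1},{"x":3,"y":0,"z":0,"rx":0,"ry":0,"rz":0,"grip":1},{"x":3,"y":0,"z":0,"rx":0,"ry":0,"rz":0,"grip":1},{"x":3,"y":0,"z":0,"rx":0,"ry":0,"rz":0,"grip":1},{"x":3,"y":0,"z":0,"rx":0,"ry":0,"rz":0,"grip":1},{"x":3,"y":0,"z":0,"rx":0,"ry":0,"rz":0,"grip":1},{"x":0,"y":0,"z":0,"rx":0,"ry":0,"rz":0,"grip":1}])

```text
time: 10.07
ee_pos: [492.2, 116.3, 131.4]
tcp_rot: [1.902, 2.499, -0.002]
ft_force: [1.0, -2.2, -2.6]
width: 0.232
grasp_force: 27.0
```

```bash
python3 - <<'E'
from h import *
np.set_printoptions(precision=2,suppress=True)
W=bot.grab_frame("wrist");S=bot.grab_frame("side")
cv2.imwrite("pics/w4.png",np.hstack([cv2.resize(W["frame"],(533,400)),cv2.resize(S["frame"][130:230,220:286],(264,400))])[:,:,::-1])
s=bot.sense();print({k:s[k] for k in("time","ee_pos","ft_force","width")})
E
```

```text
{'time': 10.175, 'ee_pos': array([492.01, 116.85, 131.36]), 'ft_force': array([ 0.98, -1.7 , -2.65]), 'width': 0.233303311274749}
```

View pics/w4.png

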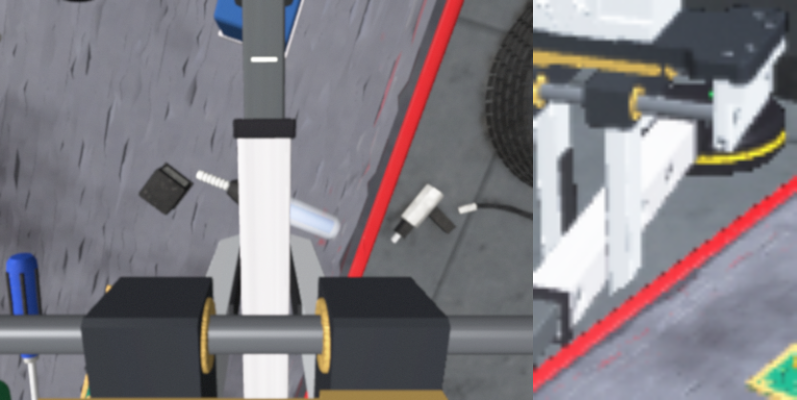

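The bush stays at row ~120, so the sleeve moves with the hand; no button is showing yet. About 5 mm remain, so I'll go on slowly.

carry_out(motion=[{"x":1,"y":0,"z":0,"rx":0,"ry":0,"rz":0,"grip":1},{"x":1,"y":0,"z":0,"rx":0,"ry":0,"rz":0,"grip":1},{"x":1,"y":0,"z":0,"rx":0,"ry":0,"rz":0,"grip":1},{"x":1,"y":0,"z":0,"rx":0,"ry":0,"rz":0,"grip":1},{"x":0,"y":0,"z":0,"rx":0,"ry":0,"rz":0,"grip":1}])

```text
time: 10.8
ee_pos: [490.9, 120.9, 131.4]
tcp_rot: [1.904, 2.499, -0.001]
ft_force: [1.5, -2.3, -1.7]
width: 0.235
grasp_force: 27.0
```

carry_out(motion=[{"x":0.7,"y":0,"z":0,"rx":0,"ry":0,"rz":0,"grip":1},{"x":0.7,"y":0,"z":0,"rx":0,"ry":0,"rz":0,"grip":1},{"x":0,"y":0,"z":0,"rx":0,"ry":0,"rz":0,"grip":1}])

```text
time: 11.18
ee_pos: [490.6, 121.9, 131.4]
tcp_rot: [1.903, 2.499, -0.002]
ft_force: [0.3, -4.6, -1.4]
width: 0.233
grasp_force: 27.0
```

carry_out(motion=[{"x":0.7,"y":0,"z":0,"rx":0,"ry":0,"rz":0,"grip":1},{"x":0.7,"y":0,"z":0,"rx":0,"ry":0,"rz":0,"grip":1},{"x":0,"y":0,"z":0,"rx":0,"ry":0,"rz":0,"grip":1}])

```text
time: 11.55
ee_pos: [490.3, 122.8, 131.4]
tcp_rot: [1.903, 2.498, -0.002]
ft_force: [0.5, -6.1, -1.6]
width: 0.231
grasp_force: 27.0
```

```bash
python3 - <<'E'
from h import *
np.set_printoptions(precision=2,suppress=True)
W=bot.grab_frame("wrist");S=bot.grab_frame("side");T=bot.grab_frame("top")
B=[487.5,75.5,149]
def crop(P,r=14):
    u,v=map(int,np.round(proj(P,B)));print(u,v);return cv2.resize(P["frame"][v-r:v+r,u-r:u+r],(390,390),interpolation=0)
cv2.imwrite("pics/b.png",np.hstack([crop(S),crop(T)])[:,:,::-1])
s=bot.sense();print({k:s[k] for k in("time","ee_pos","ft_force","width")})
E
```

```text
249 184
241 184
{'time': 11.7, 'ee_pos': array([490.35, 122.85, 131.39]), 'ft_force': array([ 1.74, -7.24, -2.  ]), 'width': 0.22913155866466464}
```

View pics/b.png

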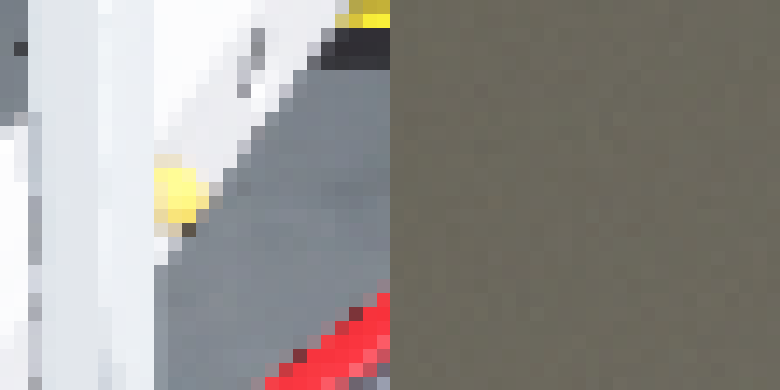

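In the side crop the brass button is out again at its old spot, (175,195), in the next hole, and the resistance is rising. Now the tug outwards, in steps.

carry_out(motion=[{"x":-1.5,"y":0,"z":0,"rx":0,"ry":0,"rz":0,"grip":1},{"x":-1.5,"y":0,"z":0,"rx":0,"ry":0,"rz":0,"grip":1},{"x":-1,"y":0,"z":0,"rx":0,"ry":0,"rz":0,"grip":1},{"x":-1,"y":0,"z":0,"rx":0,"ry":0,"rz":0,"grip":1},{"x":0,"y":0,"z":0,"rx":0,"ry":0,"rz":0,"grip":1},{"x":0,"y":0,"z":0,"rx":0,"ry":0,"rz":0,"grip":1}])

```text
time: 12.45
ee_pos: [490.9, 120.8, 131.4]
tcp_rot: [-1.903, -2.496, -0.003]
ft_force: [-2.6, 4.4, -0.9]
width: 0.232
grasp_force: 27.0
```

carry_out(motion=[{"x":-1,"y":0,"z":0,"rx":0,"ry":0,"rz":0,"grip":1},{"x":-1,"y":0,"z":0,"rx":0,"ry":0,"rz":0,"grip":1},{"x":0,"y":0,"z":0,"rx":0,"ry":0,"rz":0,"grip":1},{"x":0,"y":0,"z":0,"rx":0,"ry":0,"rz":0,"grip":1}])

```text
time: 12.95
ee_pos: [491.0, 120.5, 131.4]
tcp_rot: [-1.902, -2.493, -0.006]
ft_force: [-2.0, 7.8, 0.1]
width: 0.229
grasp_force: 27.0
```

carry_out(motion=[{"x":-1,"y":0,"z":0,"rx":0,"ry":0,"rz":0,"grip":1},{"x":-1,"y":0,"z":0,"rx":0,"ry":0,"rz":0,"grip":1},{"x":0,"y":0,"z":0,"rx":0,"ry":0,"rz":0,"grip":1},{"x":0,"y":0,"z":0,"rx":0,"ry":0,"rz":0,"grip":1}])

```text
time: 13.45
ee_pos: [491.1, 120.2, 131.4]
tcp_rot: [-1.901, -2.491, -0.01]
ft_force: [-2.8, 12.8, -0.8]
width: 0.233
grasp_force: 27.0
```

carry_out(motion=[{"x":-1,"y":0,"z":0,"rx":0,"ry":0,"rz":0,"grip":1},{"x":-0.7,"y":0,"z":0,"rx":0,"ry":0,"rz":0,"grip":1},{"x":0,"y":0,"z":0,"rx":0,"ry":0,"rz":0,"grip":1},{"x":0,"y":0,"z":0,"rx":0,"ry":0,"rz":0,"grip":1}])

```text
time: 13.95
ee_pos: [491.2, 119.9, 131.4]
tcp_rot: [-1.901, -2.489, -0.012]
ft_force: [-4.1, 15.3, -0.3]
width: 0.231
grasp_force: 27.0
```

```bash
python3 - <<'E'
from h import *
for i in range(6):
    bot.grab_frame("side");s=bot.sense();M=R.from_rotvec(s["tcp_rot"]);print(round(s["time"],2),M.inv().apply(s["ft_force"]).round(1),np.round(s["ee_pos"],1))
E
```

```text
14.0 [16.9  0.8  0.3] [491.2 119.9 131.4]
14.05 [16.8  0.8 -0.2] [491.1 119.9 131.4]
14.1 [15.8  0.9 -0.6] [491.2 119.9 131.4]
14.15 [16.3  0.5  0.8] [491.2 119.9 131.4]
14.2 [15.2  0.8 -0.5] [491.2 119.9 131.4]
14.25 [15.7  0.4  0.9] [491.2 119.9 131.4]
```

carry_out(motion=[{"x":-0.6,"y":0,"z":0,"rx":0,"ry":0,"rz":0,"grip":1},{"x":0,"y":0,"z":0,"rx":0,"ry":0,"rz":0,"grip":1},{"x":0,"y":0,"z":0,"rx":0,"ry":0,"rz":0,"grip":1},{"x":0,"y":0,"z":0,"rx":0,"ry":0,"rz":0,"grip":1}])

```text
time: 14.75
ee_pos: [491.2, 119.8, 131.4]
tcp_rot: [-1.9, -2.488, -0.013]
ft_force: [-3.8, 15.9, 0.1]
width: 0.231
grasp_force: 27.0
```

```bash
python3 - <<'E'
from h import *
for i in range(4):
    bot.grab_frame("side");s=bot.sense();M=R.from_rotvec(s["tcp_rot"]);print(round(s["time"],2),M.inv().apply(s["ft_force"]).round(1),np.round(s["ee_pos"],1))
E
```

```text
14.8 [17.5  0.1 -0.6] [491.2 119.8 131.4]
14.85 [16.4  0.1 -0.3] [491.2 119.8 131.4]
14.9 [16.8  0.2 -0.4] [491.2 119.8 131.4]
14.95 [18.  -0.  -1.1] [491.2 119.8 131.4]
```

Tug held at about 17 N with no movement: locked. Relieve the load, while working out the board's bearing from the earlier pictures.

carry_out(motion=[{"x":2.5,"y":0,"z":0,"rx":0,"ry":0,"rz":0,"grip":1},{"x":2.5,"y":0,"z":0,"rx":0,"ry":0,"rz":0,"grip":1},{"x":2,"y":0,"z":0,"rx":0,"ry":0,"rz":0,"grip":1},{"x":0,"y":0,"z":0,"rx":0,"ry":0,"rz":0,"grip":1}])

```text
time: 15.45
ee_pos: [491.1, 120.1, 131.4]
tcp_rot: [-1.903, -2.498, -0.001]
ft_force: [-2.1, 3.9, -1.3]
width: 0.229
grasp_force: 27.0
```

```bash
python3 - <<'E'
from h import *
np.set_printoptions(precision=1,suppress=True)
S=bot.grab_frame("side");T=bot.grab_frame("top")
s=lambda u,v:(180+u/3,130+v/3)
t=lambda u,v:(130+u/3,110+v/3)
A=[atz(T,t(*c),14)[:2] for c in[(432,289),(572,237),(633,331),(490,391)]]
B=[atz(S,s(*c),14)[:2] for c in[(281,290),(375,216),(483,253),(400,333)]]
for C,cap in((A,atz(T,t(94,350),178)[:2]),(B,atz(S,s(64,266),178)[:2])):
    C=np.array(C);m=C.mean(0);print(C.ravel(),m,[np.linalg.norm(C[i]-C[i-1]) for i in range(4)])
    for a in(cap,np.array([450,263.3])):
        d=m-a;print("  col",a,np.linalg.norm(d),np.degrees(np.arctan2(d[1],d[0])))
q=bot.sense();M=R.from_rotvec(q["tcp_rot"]);print(q["time"],M.inv().apply(q["ft_force"]),q["ee_pos"],q["tcp_rot"])
E
```

```text
[ 471.9   -4.2  463.6 -137.2  362.8 -133.8  368.6   -1.8] [416.7 -69.2] [np.float64(103.37272639128317), np.float64(133.17142223702976), np.float64(100.86761351409355), np.float64(132.03731701255396)]
  col [449.1 262.2] 332.9855858198871 -95.57171272874528
  col [450.  263.3] 334.20521490524385 -95.71047248330748
[ 467.4    9.5  459.6 -126.7  360.4 -122.   366.5    9.8] [413.5 -57.4] [np.float64(100.91756947836191), np.float64(136.42761138181845), np.float64(99.22291259165748), np.float64(131.998496988056)]
  col [451.7 260.9] 320.51247094093367 -96.84558768842832
  col [450.  263.3] 322.73453847977606 -96.49895311532116
15.55 [ 4.8 -1.   0.8] [491.1 120.1 131.4] [-1.9 -2.5 -0. ]
```

carry_out(motion=[{"x":1.5,"y":0,"z":0,"rx":0,"ry":0,"rz":0,"grip":1},{"x":0,"y":0,"z":0,"rx":0,"ry":0,"rz":0,"grip":1},{"x":0,"y":-3.4,"z":0,"rx":0,"ry":0,"rz":1.3,"grip":1},{"x":0,"y":-3.4,"z":0,"rx":0,"ry":0,"rz":1.3,"grip":1},{"x":0.1,"y":-3.4,"z":0,"rx":0,"ry":0,"rz":1.3,"grip":1},{"x":0,"y":-3.4,"z":0,"rx":0,"ry":0,"rz":1.3,"grip":1},{"x":0,"y":-3.4,"z":0,"rx":0,"ry":0,"rz":1.3,"grip":1},{"x":0.1,"y":-3.4,"z":0,"rx":0,"ry":0,"rz":1.3,"grip":1},{"x":0,"y":-3.4,"z":0,"rx":0,"ry":0,"rz":1.3,"grip":1},{"x":0.1,"y":-3.4,"z":0,"rx":0,"ry":0,"rz":1.3,"grip":1}], squeeze=8)

```text
time: 16.8
ee_pos: [464.3, 115.8, 131.5]
tcp_rot: [2.123, 2.314, -0.001]
ft_force: [1.8, -5.1, -4.1]
width: 0.234
grasp_force: 8.0
```

```bash
python3 - <<'E'
from h import *
q=bot.sense();M=R.from_rotvec(q["tcp_rot"]);print(M.inv().apply(q["ft_force"]));m=M.as_matrix();print(np.degrees(np.arctan2(m[1,0],m[0,0])),q["torque"],np.subtract([450,263.3],q["ee_pos"][:2]),q["width"])
E
```

```text
[-5.26069254  1.3519755   4.10422458]
94.91828758052648 [-0.80662269 -0.58767223  0.01533266] [-14.30559776 147.54953779] 0.233981222727722
```

carry_out(motion=[{"x":-0.3,"y":-3.4,"z":0,"rx":0,"ry":0,"rz":1.3,"grip":1},{"x":-0.2,"y":-3.4,"z":0,"rx":0,"ry":0,"rz":1.3,"grip":1},{"x":-0.2,"y":-3.4,"z":0,"rx":0,"ry":0,"rz":1.3,"grip":1},{"x":0,"y":-3.4,"z":0,"rx":0,"ry":0,"rz":1.3,"grip":1},{"x":0,"y":-3.4,"z":0,"rx":0,"ry":0,"rz":1.3,"grip":1},{"x":0,"y":-3.4,"z":0,"rx":0,"ry":0,"rz":1.3,"grip":1},{"x":0,"y":-3.4,"z":0,"rx":0,"ry":0,"rz":1.3,"grip":1},{"x":0,"y":-3.4,"z":0,"rx":0,"ry":0,"rz":1.3,"grip":1},{"x":0,"y":0,"z":0,"rx":0,"ry":0,"rz":0,"grip":1},{"x":0,"y":0,"z":0,"rx":0,"ry":0,"rz":0,"grip":1}])

```text
time: 18.05
ee_pos: [436.4, 115.7, 131.4]
tcp_rot: [-2.323, -2.113, 0.001]
ft_force: [-0.3, 0.9, -1.4]
width: 0.233
grasp_force: 8.0
```

```bash
python3 - <<'E'
from h import *
q=bot.sense();M=R.from_rotvec(q["tcp_rot"]);print(M.inv().apply(q["ft_force"]));m=M.as_matrix();print(np.degrees(np.arctan2(m[1,0],m[0,0])),np.subtract([450,263.3],q["ee_pos"][:2]),q["width"],q["time"])
S=bot.grab_frame("side");W=bot.grab_frame("wrist")
cv2.imwrite("pics/f1.png",np.hstack([cv2.resize(W["frame"],(400,300)),cv2.resize(S["frame"][120:270,190:390],(400,300))])[:,:,::-1])
E
```

```text
[ 0.82379313 -0.39016817  1.35130358]
84.57623065752296 [ 13.61860885 147.58600249] 0.23251153919660586 18.05
```

View pics/f1.png

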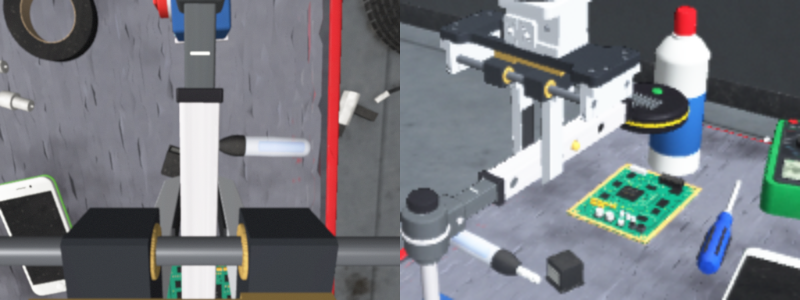

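Wrist view: boom straight down the image, relay and tester untouched; side view: button out at (575,145), lamp (660,105) over the board. Let go and rise.

carry_out(motion=[{"x":0,"y":0,"z":0,"rx":0,"ry":0,"rz":0,"grip":0.4},{"x":0,"y":0,"z":0,"rx":0,"ry":0,"rz":0,"grip":0.4},{"x":0,"y":0,"z":0,"rx":0,"ry":0,"rz":0,"grip":0.4},{"x":0,"y":0,"z":-20,"rx":0,"ry":0,"rz":0,"grip":0.4},{"x":0,"y":0,"z":-40,"rx":0,"ry":0,"rz":0,"grip":0.3},{"x":0,"y":0,"z":-50,"rx":0,"ry":0,"rz":0,"grip":0},{"x":0,"y":0,"z":-50,"rx":0,"ry":0,"rz":0,"grip":0},{"x":-20,"y":0,"z":-40,"rx":0,"ry":0,"rz":0,"grip":0},{"x":-40,"y":0,"z":0,"rx":0,"ry":0,"rz":0,"grip":0},{"x":-40,"y":0,"z":0,"rx":0,"ry":0,"rz":0,"grip":0},{"x":-30,"y":0,"z":0,"rx":0,"ry":0,"rz":0,"grip":0},{"x":0,"y":0,"z":0,"rx":0,"ry":0,"rz":0,"grip":0}])

```text
time: 19.65
ee_pos: [424.8, -15.4, 331.5]
tcp_rot: [2.327, 2.11, -0.0]
ft_force: [-0.2, 0.4, -0.8]
width: 0.998
grasp_force: 0.0
```

```bash
python3 - <<'E'
from h import *
S=bot.grab_frame("side");W=bot.grab_frame("wrist")
cv2.imwrite("pics/f2.png",np.hstack([W["frame"],cv2.resize(S["frame"][120:270,190:300],(282,384))])[:,:,::-1])
q=bot.sense();print(q["time"],q["ee_pos"],q["ft_force"])
for n,X in dict(lamp337=(417,-71,140),board=(416.7,-69.2,16)).items():print(n,proj(W,X))
E
```

```text
19.75 [424.9669395  -13.66983049 331.44888185] [-0.64861837  0.47524576 -0.90109546]
lamp337 [np.float64(252.0305503838272), np.float64(227.00664418892933)]
board [np.float64(252.3352286474762), np.float64(198.7187651715596)]
```

View pics/f2.png

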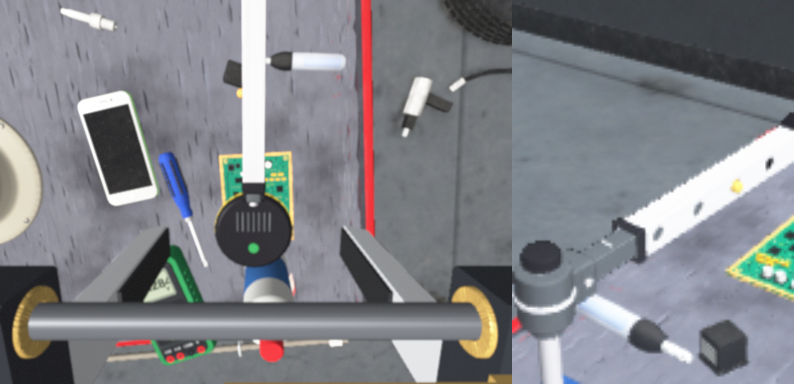

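The lamp (254,230) is centred over the board (top corners (219,156), (291,152)), the button is out, and relay, tester and can are where they were. Quick numeric check of the offset.

```bash
python3 - <<'E'
from h import *
np.set_printoptions(precision=1,suppress=True)
W=bot.grab_frame("wrist")
c=[atz(W,u,16)[:2] for u in[(219,156),(291,152)]];m=(c[0]+c[1])/2;d=(c[1]-c[0])/np.linalg.norm(c[1]-c[0])
print("board",np.linalg.norm(c[1]-c[0]),m+68*np.array([d[1],-d[0]]))
print("lamp",atz(W,(254,229.5),140)[:2])
r=atz(W,(293.5,235),16)[:2];print("edge heading",r-c[1],"perp",[d[1],-d[0]])
print("button",atz(W,(240,93),150),bot.sense()["qvel"])
E
```

```text
board 103.37096130928713 [424.3 -71. ]
lamp [419.1 -73.5]
edge heading [  -5.  -125.9] perp [np.float64(-0.039786955034846964), np.float64(-0.9992081856195209)]
button [419.2  75.  150. ] [ 0.  0. -0. -0.  0. -0.]
```

```bash
python3 -c "
from workcell import bot
print(bot.job_done())"
```

```text
the job is handed in; nothing more can be done
None
```

The job is handed in: the boom is one hole shorter with its button sprung out, it held an outward tug of about 17 N, and the lamp is over the board about 5 mm off its centre (within camera accuracy), with the can, board, relay and tester showing no sign of having been moved.

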